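Make the kiln safe and take out its blown fuse

TASK

The kiln's fuse has blown. First switch the kiln off: turn the isolator, the bar-handled switch in the row of three, fully clockwise (seen from above) to its stop, without turning the two round dials beside it. Then pull or push the long fuse straight sideways out of the open side of its two spring clips so that it ends up lying in the walled tray in front of the clips; leave it there, with the isolator off and the other things on the bench where they are.

Things in the scene. Friction and masses are not known exactly. Their poses are not given: they have to be found in the camera images.
- fuse_block: Fixed black block with copper spring clips on two white posts. Origin on the table straight below the seated fuse; z up; the clips' mouths face its -x. Base plate x -85 to +60 mm, y +-106 mm, top at z 6 mm. Posts 20 mm wide at y +-59 mm, x +19 to +41 mm, 50 mm high. Between them (98 mm clear along y) nothing stands on the plate behind or below the fuse.
- clip_seat (a point): Centre of the seated fuse, 34 mm above the table. Two clips, 14 mm wide, at y +-59 mm, tops 51 mm above the table, each with a sprung upper and lower arm. Moving the fuse to -x takes about 8 to 15 N in all; after 12 to 18 mm it snaps free and drops 14 mm into the tray. Pulled off-centre or at one point, one end may come out first and the other hang. Lifting does not free it.
- tray (a point): Middle of the tray floor, 6 mm above the table, 47 mm in front (-x) of the fuse's seat. Inner face of the front wall 32 mm ahead of this point (-x), of the side walls 100 mm to either side (y); side walls reach 32 mm behind it. Wall tops 28 mm above the table.
- fuse: Loose cylindrical cartridge fuse, white ceramic with a brass cap on each end, 27 mm diameter, 140 mm long, about 130 g. Origin at its centre, its y axis along its length. It starts level in both clips, centred, along the block's y, with its axis 34 mm above the table; lying in the tray its axis is 19.5 mm above the table.
- panel: Fixed grey switch box 120 (x) by 240 (y) by 40 mm high, origin under its centre. Three rotary controls stand on its top in a row along its y, 70 mm apart; the isolator may be at any of the three places.
- isolator_grip (a point): Point on the isolator's upright axis at mid-height of its bar handle, 68 mm above the table; its x axis points along the bar. The black bar is 48 mm long, 12 mm thick and stands from 52 to 80 mm above the table, on a disc of 48 mm diameter whose top is at 52 mm. With the isolator at 0 the bar lies along the panel's x, across the row.
- isolator (a joint): Isolator angle in rad: 0 is on, grows as it is turned clockwise seen from above, 1.571 (a stop) is off. It starts at 0 to 0.3 and stays where it is left (about 0.05 N m of friction).
- dial_a_mark (a point): White mark on the top of one of the two round black dials beside the isolator: 15 mm from the dial's axis, 70 mm above the table. The dial is 36 mm in diameter, 26 mm tall, top at 70 mm, and turns easily. x axis points from the dial's axis to the mark.
- dial_b_mark (a point): The same for the other dial.
- vase: Loose unglazed clay vase, 84 mm wide at the foot, 145 mm tall, origin under its centre. Leave alone.
- roller: Loose wooden rolling pin lying along its y axis, 48 mm diameter, 360 mm long with handles, origin at its centre. Leave alone.
- bowl: Loose white bowl, 110 mm wide, 50 mm tall, origin under its centre. Leave alone.
- spatula: Loose hand spatula, blade about 60 mm wide, lying along its x axis, handle towards -x. Leave alone.
Mind the look-alikes: they are no part of the job. There is more than one size of the fuse; the one meant has the size given above.

How it is judged:
By the outcome, as a careful person would: the job done as asked, in the order asked, and still so for the second after the job is handed in, with the robot touching nothing.
It also fails if it takes over 48 s, if anything falls off the work surface, if the arm or the gripper's body presses on something with over 40 N, if the wrist force passes 120 N, or if a joint passes its speed limit or range.

ROBOT

A 6-joint arm with a two-finger parallel gripper is mounted at the origin on the work surface. World frame = base frame: x ahead of the robot, y to its left, z up, the work surface at z = 0. Lengths are in mm, angles in degrees, forces in N, time in s.
With the tool pointing down it reaches from about 300 to 850 mm from the base axis. Payload 4.2 kg.
Tool frame: the origin (TCP) lies at the very end of the fingers, on their centre line; the grasp point (between the pads) lies 19 mm behind it (env.grasp_offset is the distance from the TCP to the grasp point, in mm); z points along the fingers, y is the line along which they close (so a half turn about z gives the same grasp; the last joint's range is limited). The gripper opens to 91 mm and grips with 3 to 60 N. Pads are 32 mm wide; open, the fingers measure 118 mm over their backs; the gripper's body (76 mm by 178 mm) begins 60 mm behind the grasp point.
Start: joints at [62.281, 18.312, 89.639, -0, 72.044, -1.146], TCP at [257.232, 514.274, 189.776] pointing down, gripper open.
Joint ranges: [-177.97, 177.97], [-48.28, 115.42], [12.27, 149.76], [-77.06, 257.06], [2.81, 150.46], [-146.56, 146.56]. Speed limits (degrees/s): [147.25, 147.25, 180, 180, 180, 180].

INTERFACE

Orientations are given as [roll, pitch, yaw] about the fixed x, y, z axes, in that order (R = Rz(yaw) Ry(pitch) Rx(roll)).
In Python, from workcell import env gives the robot as it stands. The module is installed in compiled form; this text tells all that it offers.
- The arm moves only by the tool send_rows, never from a script. Its argument "motion" is a list of rows, each an object of numbers: "tx", "ty", "tz": the shift along the tool's x, y, z in units of 500 mm (1.0 is 500 mm); "rx", "ry", "rz": the turn, a rotation vector about the tool's x, y, z in units of 30 degrees (1.0 is 30 degrees); "gripper": the closure, from -1 (fully open) to 1 (shut). In form: [{"tx": .., "ty": .., "tz": .., "rx": .., "ry": .., "rz": .., "gripper": ..}, ...]. A call has 1 to 12 rows; each row shifts and turns the commanded pose from where the row before left it, along the tool's axes as they then stand; what a row does not reach is not made up. A row lasts 1/8 s, in which the tool goes at most 62.5 mm and 10.7 degrees, less where a joint would pass 70% of its speed; a pose out of reach is approached as far as the arm can. A call with a number of a shift or a turn outside -1 to 1 is refused whole. A call with a gripper value outside its range is refused whole. The fingers move at their own pace and stop on an object; "grip_force" is the grip in N (left out, the last holds). Time passes only in rows, so rows that do not move let the fingers close. It gives the time, the measured TCP pose, the force, the opening and the grip force at its end, in the units of the state.
- env.state(): the state, without advancing time (a new reading comes with each control period).
- env.grab_frame(name): name is "scene" or "top" or "wrist"; returns a dict with "frame" (420x560x3 uint8, red, green, blue), "vertical_fov" (degrees; the focal length in pixels is half the picture's height over the tangent of half this angle, whatever the lens; pixels are square), "cx", "cy" (the principal point, pixels), "rvec" (rotation vector, rad) and "tvec" (3), from world to camera coordinates, as OpenCV has them; the wrist camera has in their place "T_tool_cam" (4x4, takes a point from camera to tool coordinates, whose origin is the TCP and whose axes are the flange's). Camera axes: x right, y down, z forward; pixel columns grow to the right and rows downward; lengths in mm; the calibration is good to about 2 mm. A picture is of the moment at which its call begins: read the wrist's pose just before it. There is no depth.
- env.job_done(): hands the job in; it is judged then, once.
The state is a dict: "time_s": time; "qpos": joint angles; "qvel": joint speeds; "effort": joint torques, N m; "ee_pos": TCP position; "ee_rot": TCP orientation; "force": force on the tool from outside, world axes, zero at the start; "torque": the same for the moment, N m; "gripper_width": finger opening in mm; "gripper_force": force on a finger pad.
Only numpy, scipy, OpenCV 4.12 (cv2) and the standard library are available. Lean on these libraries where they do the work, as an engineer would, in place of code of your own. Each camera call takes 0.05 s, during which the arm holds its last target. There are 200 camera calls.

## Working session

There is one attempt and no reset: what is moved stays moved. The work goes in short steps, Python scripts to look and compute and a tool call to move; the robot and the scene stay as the last step left them, time stands still between calls to the robot, and variables do not carry over. Pictures are saved under pics/ and viewed, at most 10 in all, crops included, and the job is handed in when it is done.

Besides the shell and the picture viewer there is one more tool, called after "Emit:" as name(argument=value, ...) on one line, values as JSON. send_rows: Moves the arm, as the interface text tells. Shifts and turns lie within -1 to 1; 1 stands for 500 mm of shift or 30 degrees of turn. Its arguments: {"type":"object","properties":{"motion":{"type":"array"},"grip_force":{"type":"number"}},"required":["motion"]}

```bash
mkdir -p pics; cat > h.py <<'E'
import numpy as np, cv2, json
from scipy.spatial.transform import Rotation as R
from workcell import env
def grab(name,fn):
    s=env.state(); d=env.grab_frame(name)
    cv2.imwrite(f'pics/{fn}.png',cv2.cvtColor(d['frame'],cv2.COLOR_RGB2BGR))
    f=210/np.tan(np.radians(d['vertical_fov'])/2)
    K=np.array([[f,0,d['cx']],[0,f,d['cy']],[0,0,1]])
    if name=='wrist':
        T=np.eye(4);T[:3,:3]=R.from_euler('xyz',s['ee_rot'],degrees=True).as_matrix();T[:3,3]=s['ee_pos']
        M=np.linalg.inv(T@np.array(d['T_tool_cam']))
    else:
        M=np.eye(4);M[:3,:3]=cv2.Rodrigues(np.array(d['rvec'],float))[0];M[:3,3]=np.ravel(d['tvec'])
    np.savez(f'pics/{fn}.npz',K=K,M=M)
def load(fn):
    z=np.load(f'pics/{fn}.npz');return z['K'],z['M']
def ray(fn,u,v):
    K,M=load(fn);Rm=M[:3,:3];o=-Rm.T@M[:3,3];return o,Rm.T@np.linalg.solve(K,[u,v,1])
def atz(fn,u,v,z):
    o,d=ray(fn,u,v);return o+d*(z-o[2])/d[2]
def tri(*obs):
    A=0;b=0
    for fn,u,v in obs:
        o,d=ray(fn,u,v);d=d/np.linalg.norm(d);P=np.eye(3)-np.outer(d,d);A=A+P;b=b+P@o
    x=np.linalg.solve(A,b)
    return x,[np.linalg.norm(np.cross(x-ray(*q)[0],ray(*q)[1]/np.linalg.norm(ray(*q)[1]))) for q in obs]
def proj(fn,p):
    K,M=load(fn);c=K@(M[:3,:3]@np.array(p)+M[:3,3]);return c[:2]/c[2]
def crop(fn,u0,v0,u1,v1,s,out):
    cv2.imwrite(f'pics/{out}.png',cv2.resize(cv2.imread(f'pics/{fn}.png')[v0:v1,u0:u1],None,fx=s,fy=s,interpolation=cv2.INTER_CUBIC))
E
python3 -c "
from h import *
np.set_printoptions(precision=1,suppress=True)
grab('scene','s0');grab('top','t0')
for n in('s0','t0'):
    K,M=load(n);print(-M[:3,:3].T@M[:3,3],M[2,:3],K[0,0])
print(env.state())"
```

```text
[1245.6 -786.7  822. ] [-0.5  0.6 -0.6] 425.4126068645522
[ 419.6  -27.2 1241.5] [ 0.1  0.  -1. ] 471.8959004062402
{'time_s': 0.1, 'qpos': array([62.3, 18.3, 89.7, -0. , 72. , -1.1]), 'qvel': array([-0. , -0.1, -0.2,  0. , -0. , -0. ]), 'effort': array([ -0. , -41.3, -23.3,   0.1,   0. ,  -0. ]), 'ee_pos': array([257. , 513.8, 189. ]), 'ee_rot': array([-179.9,   -0. ,  153.4]), 'force': array([0.1, 0.1, 0.4]), 'torque': array([0., 0., 0.]), 'gripper_force': 0.0, 'gripper_width': 91.38276046520753}
```

View pics/s0.png

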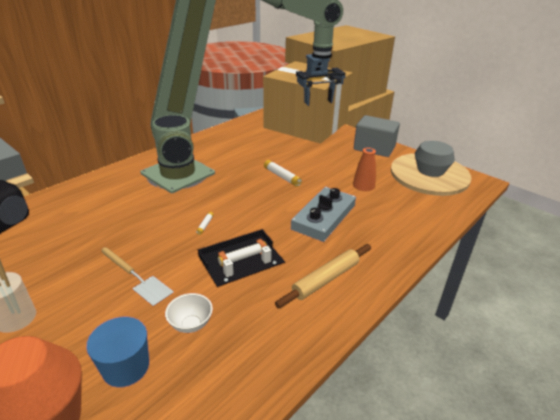

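View pics/t0.png

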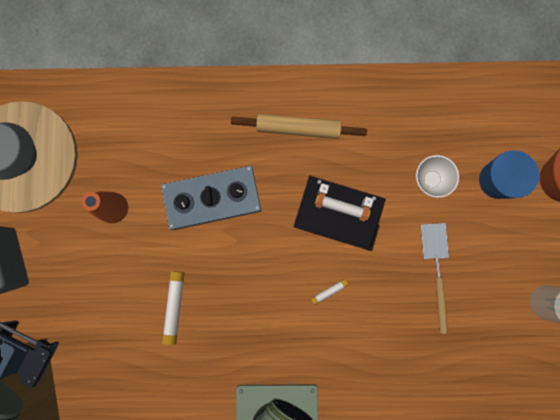

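The top view shows three fuses: the one seated in the clips at (343,206), a larger loose one at (173,308) and a smaller loose one at (330,292). The seated one fits the description because it sits in the block. The panel's controls are at (183,202), (210,196) and (237,190), and the middle one looks like the bar handle. I'll confirm both in an enlarged crop.

```bash
python3 -c "
from h import *
crop('t0',155,160,395,255,3.3,'c1a');crop('s0',190,175,390,285,3.3,'c2a')
a=cv2.imread('pics/c1a.png');b=cv2.imread('pics/c2a.png')[:280]
print(a.shape,b.shape)
w=max(a.shape[1],b.shape[1]);p=lambda i:cv2.copyMakeBorder(i,0,0,0,w-i.shape[1],0)
cv2.imwrite('pics/c1.png',np.vstack([p(a),p(b)])[:600])"
```

```text
(314, 792, 3) (280, 660, 3)
```

View pics/c1.png

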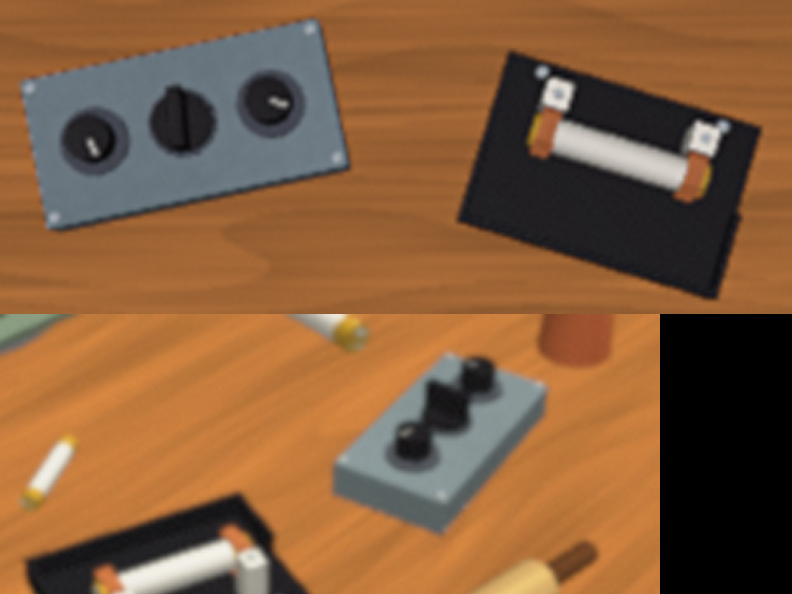

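The middle control, at (210,196), is the bar-handled isolator; the others are round dials with white marks. The posts sit on the far side (+x), so the tray opens towards the robot, and the seated fuse has both end clips. Now positions.

```bash
python3 -c "
from h import *
np.set_printoptions(precision=1,suppress=True)
t=lambda u,v:(155+u/3.3,160+v/3.3)
s=lambda u,v:(190+u/3.3,175+(v-314)/3.3)
P=[atz('t0',*t(*q),40) for q in[(29,88),(310,28),(337,158),(54,217)]]
print('panel',np.array(P),np.mean(P,0))
y=P[0]-P[1]+P[3]-P[2];print('yaw panel',np.degrees(np.arctan2(-y[0],y[1])))
print('screw tri',tri(('t0',*t(310,28)),('s0',*s(440,494))),tri(('t0',*t(337,158)),('s0',*s(345,463))))
print('bar ends',atz('t0',*t(177,90),80),atz('t0',*t(186,150),80))
print('bar tri',tri(('t0',*t(181,118)),('s0',*s(447,395))))
a=atz('t0',*t(541,134),40);b=atz('t0',*t(698,181),40);print('fuse',a,b,(a+b)/2,np.linalg.norm(a-b))
d=a-b;print('yaw fuse',np.degrees(np.arctan2(-d[0],d[1])))
Q=[atz('t0',*t(*q),z) for q,z in[((510,52),6),((760,127),6),((458,221),28),((716,299),28),((559,94),50),((706,138),50)]];print(np.array(Q))
print('posttop tri',tri(('t0',*t(706,138)),('s0',*s(118,582))),tri(('t0',*t(706,138)),('s0',*s(252,556))))
"
```

```text
panel [[607.5 285.8  40. ]
 [652.2  65.7  40. ]
 [549.4  45.1  40. ]
 [506.2 264.7  40. ]] [578.8 165.3  40. ]
yaw panel 11.308364817278186
screw tri (array([652. ,  65.5,  40.3]), [np.float64(0.11929596655893178), np.float64(0.11929596655898246)]) (array([550.9,  46.3,  34.2]), [np.float64(1.205160939753567), np.float64(1.2051609397535683)])
bar ends [598.3 163.3  80. ] [552.6 156.2  80. ]
bar tri (array([579.3, 162.8,  70.1]), [np.float64(1.4934241746683954), np.float64(1.4934241746682673)])
fuse [ 566.2 -113.6   40. ] [ 528.1 -234.1   40. ] [ 547.1 -173.8   40. ] 126.42501873598594
yaw fuse -17.554237726542873
[[ 637.   -92.5    6. ]
 [ 573.8 -290.7    6. ]
 [ 500.1  -48.4   28. ]
 [ 437.3 -247.2   28. ]
 [ 595.9 -127.4   50. ]
 [ 560.3 -239.6   50. ]]
posttop tri (array([ 557.1, -238.3,   65.7]), [np.float64(2.0486836172968945), np.float64(2.048683617296947)]) (array([ 593.3, -196.4,   91.9]), [np.float64(52.093428447436445), np.float64(52.09342844743648)])
```

```bash
cat >> h.py <<'E'
def plan(p,yaw=None,n=None):
    s=env.state();Rm=R.from_euler('xyz',s['ee_rot'],degrees=True).as_matrix()
    d=Rm.T@(np.array(p)-s['ee_pos']);k=n or int(np.ceil(np.linalg.norm(d)/58));print('shift',k,'rows',np.round(d/500/k,4),'total mm',d.round(1))
    if yaw is not None:
        a=R.from_euler('xyz',[180,0,yaw],degrees=True).as_matrix();r=np.degrees(R.from_matrix(Rm.T@a).as_rotvec());k=max(1,int(np.ceil(np.abs(r).max()/10)));print('then turn',k,'rows',np.round(r/30/k,4))
E
python3 -c "
from h import *
plan([560,162,220],188.8)
print(np.round(env.grab_frame('wrist')['T_tool_cam'],2))"
```

```text
shift 9 rows [-0.0952 -0.0398 -0.0068] total mm [-428.4 -179.2  -30.7]
then turn 4 rows [-7.000e-04 -2.000e-04 -2.948e-01]
[[  -0.     -0.96   -0.27   75.4 ]
 [   1.     -0.     -0.     -0.94]
 [   0.     -0.27    0.96 -195.39]
 [   0.      0.      0.      1.  ]]
```

Emit:
send_rows(motion=[{"tx": -0.0952, "ty": -0.04, "tz": -0.0068, "gripper": 0.1}, {"tx": -0.0952, "ty": -0.04, "tz": -0.0068, "gripper": 0.1}, {"tx": -0.0952, "ty": -0.04, "tz": -0.0068, "gripper": 0.1}, {"tx": -0.0952, "ty": -0.04, "tz": -0.0068, "gripper": 0.1}, {"tx": -0.0952, "ty": -0.04, "tz": -0.0068, "gripper": 0.1}, {"tx": -0.0952, "ty": -0.04, "tz": -0.0068, "gripper": 0.1}, {"tx": -0.0952, "ty": -0.04, "tz": -0.0068, "gripper": 0.1}, {"tx": -0.0952, "ty": -0.04, "tz": -0.0068, "gripper": 0.1}, {"tx": -0.0952, "ty": -0.04, "tz": -0.0068, "gripper": 0.1}])

```text
invalid input at $.motion[0]: expected keys tx, ty, tz, rx, ry, rz, gripper
```

Emit:
send_rows(motion=[{"rz": -0.295, "gripper": 0.1}, {"rz": -0.295, "gripper": 0.1}, {"rz": -0.295, "gripper": 0.1}, {"rz": -0.295, "gripper": 0.1}, {"gripper": 0.1}, {"gripper": 0.1}])

```text
invalid input at $.motion[0]: expected keys tx, ty, tz, rx, ry, rz, gripper
```

```bash
python3 -c "
from h import *
print(env.state());grab('wrist','w1');crop('w1',100,60,460,330,2.2,'w1c')"
```

```text
{'time_s': 0.15, 'qpos': array([ 6.22791102e+01,  1.83445746e+01,  8.96892064e+01, -2.12873328e-03,
        7.20435519e+01, -1.14624195e+00]), 'qvel': array([ 0.11075081, -0.09960744, -0.27531981,  0.0750839 ,  0.06390776,
        0.0100328 ]), 'effort': array([ 2.42117167e-04, -4.12774551e+01, -2.32153505e+01,  7.26371747e-02,
        4.33843606e-02, -9.07737808e-05]), 'ee_pos': array([257.06151552, 513.89166519, 189.10767325]), 'ee_rot': array([-1.79922642e+02,  4.76757221e-04,  1.53426010e+02]), 'force': array([-0.8423064 , -0.06071198,  0.10907264]), 'torque': array([-0.0012044 , -0.00773378, -0.04667537]), 'gripper_force': 0.0, 'gripper_width': 91.52147585008001}
```

View pics/w1c.png

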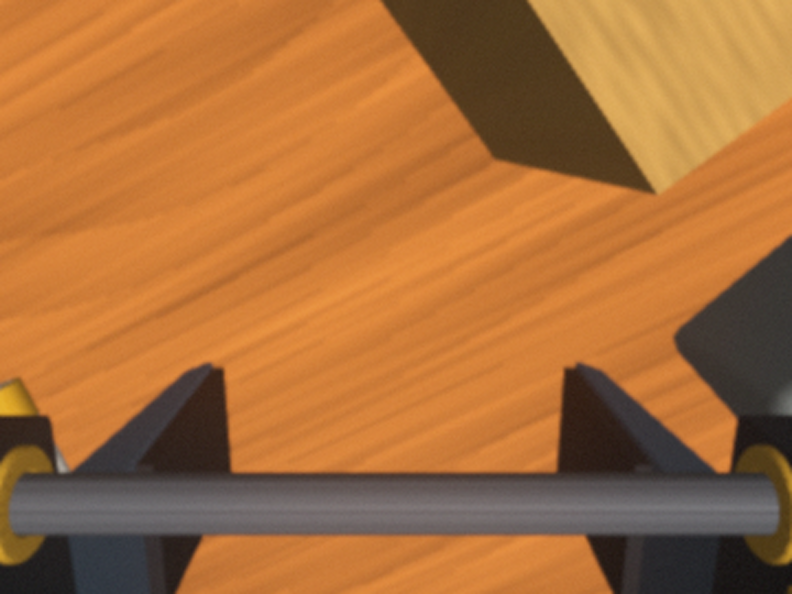

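The move was refused because every key is needed in each row, so the picture (w1c) shows only table at the start pose, with the finger tips at about full-frame rows 226–250. I'll stop a little short of the bar so that it shows ahead of the fingers.

```bash
python3 -c "
from h import *
plan([530,153,220],188.8,9)"
```

```text
shift 9 rows [-0.0901 -0.0446 -0.0068] total mm [-405.6 -200.8  -30.6]
then turn 4 rows [-5.000e-04 -2.000e-04 -2.948e-01]
```

Emit:
send_rows(motion=[{"tx": -0.09, "ty": -0.0446, "tz": -0.0068, "rx": 0, "ry": 0, "rz": 0, "gripper": 0.1}, {"tx": -0.09, "ty": -0.0446, "tz": -0.0068, "rx": 0, "ry": 0, "rz": 0, "gripper": 0.1}, {"tx": -0.09, "ty": -0.0446, "tz": -0.0068, "rx": 0, "ry": 0, "rz": 0, "gripper": 0.1}, {"tx": -0.09, "ty": -0.0446, "tz": -0.0068, "rx": 0, "ry": 0, "rz": 0, "gripper": 0.1}, {"tx": -0.09, "ty": -0.0446, "tz": -0.0068, "rx": 0, "ry": 0, "rz": 0, "gripper": 0.1}, {"tx": -0.09, "ty": -0.0446, "tz": -0.0068, "rx": 0, "ry": 0, "rz": 0, "gripper": 0.1}, {"tx": -0.09, "ty": -0.0446, "tz": -0.0068, "rx": 0, "ry": 0, "rz": 0, "gripper": 0.1}, {"tx": -0.09, "ty": -0.0446, "tz": -0.0068, "rx": 0, "ry": 0, "rz": 0, "gripper": 0.1}, {"tx": -0.09, "ty": -0.0446, "tz": -0.0068, "rx": 0, "ry": 0, "rz": 0, "gripper": 0.1}])

```text
time_s: 1.32
ee_pos: [530.4, 152.2, 220.4]
ee_rot: [180.0, -0.0, 153.4]
force: [1.0, 0.6, 0.5]
gripper_width: 40.9
gripper_force: 0.0
```

Emit:
send_rows(motion=[{"tx": 0, "ty": 0, "tz": 0, "rx": 0, "ry": 0, "rz": -0.295, "gripper": 0.1}, {"tx": 0, "ty": 0, "tz": 0, "rx": 0, "ry": 0, "rz": -0.295, "gripper": 0.1}, {"tx": 0, "ty": 0, "tz": 0, "rx": 0, "ry": 0, "rz": -0.295, "gripper": 0.1}, {"tx": 0, "ty": 0, "tz": 0, "rx": 0, "ry": 0, "rz": -0.295, "gripper": 0.1}, {"tx": 0, "ty": 0, "tz": 0, "rx": 0, "ry": 0, "rz": 0, "gripper": 0.1}, {"tx": 0, "ty": 0, "tz": 0, "rx": 0, "ry": 0, "rz": 0, "gripper": 0.1}])

```text
time_s: 2.08
ee_pos: [529.6, 153.6, 220.3]
ee_rot: [180.0, -0.0, -171.3]
force: [0.3, -0.1, -0.5]
gripper_width: 40.9
gripper_force: 0.0
```

```bash
python3 -c "
from h import *
np.set_printoptions(precision=1,suppress=True)
s=env.state();print(s['time_s'],s['ee_pos'],s['ee_rot'],s['gripper_width'],s['qpos'])
grab('wrist','w2');print(proj('w2',[579,162,80]));crop('w2',100,0,460,270,2.2,'w2c')"
```

```text
2.075 [529.6 153.6 220.3] [ 180.    -0.  -171.3] 40.9291607782233 [ 15.   15.2  89.7   0.   75.1 -83.7]
[280.3 234.4]
```

View pics/w2c.png

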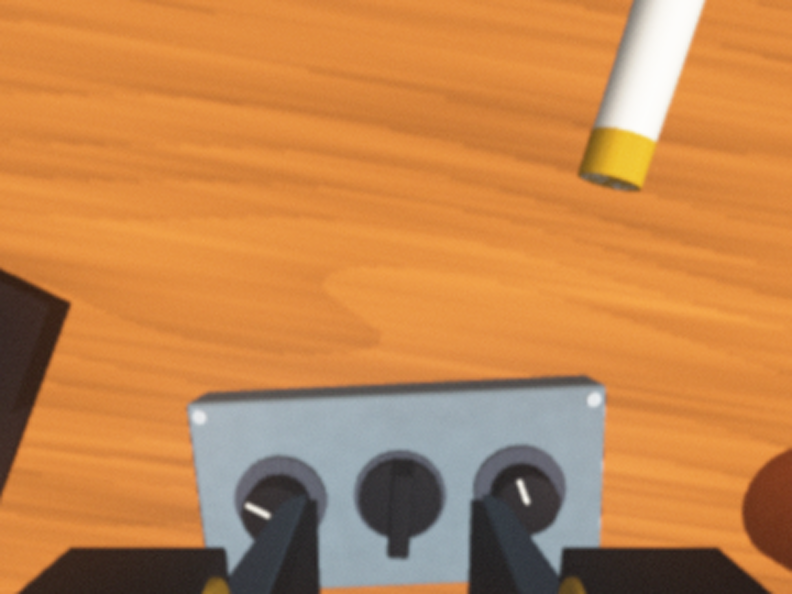

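The wrist picture shows the isolator bar at crop (402,465)–(398,557), which is full-frame about (283,211)–(281,253). The round dials sit either side, with marks at crop (257,511) and (523,491), and the fingers straddle the bar.

```bash
python3 -c "
from h import *
np.set_printoptions(precision=1,suppress=True)
w=lambda u,v:(100+u/2.2,v/2.2)
e=atz('w2',*w(398,557),80);f=atz('w2',*w(402,475),80);print(e,f)
d=e-f;d/=np.linalg.norm(d);print('yaw',np.degrees(np.arctan2(d[1],d[0])),'centre',e-24*d)
t=lambda u,v:(155+u/3.3,160+v/3.3)
print('tri +x end',tri(('w2',*w(398,557)),('t0',*t(176,88))))
print('disc',atz('w2',*w(400,496),52))
print('dials',atz('w2',*w(257,511),70),atz('w2',*w(523,491),70))
print('screws',tri(('w2',*w(200,416)),('t0',*t(337,158))),tri(('w2',*w(594,399)),('t0',*t(54,217))))
"
```

```text
[602.5 166.3  80. ] [556.2 161.3  80. ]
yaw 6.190601793735918 centre [578.6 163.7  80. ]
tri +x end (array([599.4, 164.5,  85.8]), [np.float64(1.4638798982366539), np.float64(1.4638798982365664)])
disc [577.3 163.8  52. ]
dials [591.6  86.6  70. ] [558.3 228.2  70. ]
screws (array([549.3,  45. ,  44.3]), [np.float64(0.41498171002950424), np.float64(0.41498171002964385)]) (array([506.2, 263.2,  45.1]), [np.float64(0.48988030766452917), np.float64(0.48988030766455726)])
```

```bash
python3 -c "
from h import *
plan([578.5,164,57],187.5,1)"
```

```text
shift 1 rows [-0.0998  0.0057  0.3266] total mm [-49.9   2.8 163.3]
then turn 1 rows [ 0.0001 -0.0002  0.0409]
```

Emit:
send_rows(motion=[{"tx": -0.0998, "ty": 0.0057, "tz": 0.02, "rx": 0, "ry": 0, "rz": 0.041, "gripper": 0.1}, {"tx": 0, "ty": 0, "tz": 0.1, "rx": 0, "ry": 0, "rz": 0, "gripper": 0.1}, {"tx": 0, "ty": 0, "tz": 0.1, "rx": 0, "ry": 0, "rz": 0, "gripper": 0.1}, {"tx": 0, "ty": 0, "tz": 0.06, "rx": 0, "ry": 0, "rz": 0, "gripper": 0.1}, {"tx": 0, "ty": 0, "tz": 0.046, "rx": 0, "ry": 0, "rz": 0, "gripper": 0.1}, {"tx": 0, "ty": 0, "tz": 0, "rx": 0, "ry": 0, "rz": 0, "gripper": 0.1}, {"tx": 0, "ty": 0, "tz": 0, "rx": 0, "ry": 0, "rz": 0, "gripper": 1}, {"tx": 0, "ty": 0, "tz": 0, "rx": 0, "ry": 0, "rz": 0, "gripper": 1}, {"tx": 0, "ty": 0, "tz": 0, "rx": 0, "ry": 0, "rz": 0, "gripper": 1}, {"tx": 0, "ty": 0, "tz": 0, "rx": 0, "ry": 0, "rz": 0, "gripper": 1}], grip_force=12)

```text
time_s: 3.38
ee_pos: [578.7, 164.1, 57.9]
ee_rot: [180.0, 0.1, -172.4]
force: [0.4, 0.1, 0.1]
gripper_width: 4.4
gripper_force: 0.0
```

```bash
python3 -c "
from h import *
s=env.state();print(s['gripper_width'],s['gripper_force'],s['ee_pos'])
grab('wrist','w3');grab('top','t3');grab('scene','s3')
crop('w3',180,130,380,330,2,'a');crop('t3',155,150,275,250,3.3,'b');crop('s3',260,140,380,260,2.2,'c')
I=[cv2.imread(f'pics/{k}.png') for k in 'abc'];
I=[cv2.copyMakeBorder(i,0,400-i.shape[0],0,0,0) for i in I];o=np.hstack(I);print(o.shape);cv2.imwrite('pics/m3.png',cv2.resize(o,(800,int(400*800/o.shape[1]))))"
```

```text
4.375761975858183 0.0 [578.74488977 164.1166463   57.85778883]
(400, 1060, 3)
```

View pics/m3.png

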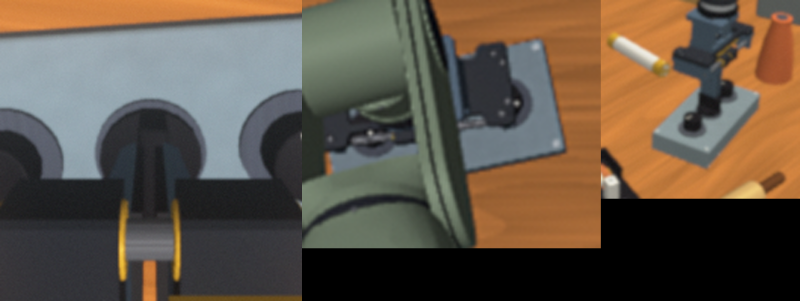

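The mosaic shows the bar at about (152,130) between the two finger tips in the wrist view, and the neighbouring dials clear. The width reading looks odd, so I'll let the fingers settle and read it again.

Emit:
send_rows(motion=[{"tx": 0, "ty": 0, "tz": 0, "rx": 0, "ry": 0, "rz": 0, "gripper": 1}, {"tx": 0, "ty": 0, "tz": 0, "rx": 0, "ry": 0, "rz": 0, "gripper": 1}, {"tx": 0, "ty": 0, "tz": 0, "rx": 0, "ry": 0, "rz": 0, "gripper": 1}], grip_force=20)

```text
time_s: 3.9
ee_pos: [578.5, 164.1, 57.3]
ee_rot: [180.0, -0.0, -172.4]
force: [-0.4, -0.8, 0.4]
gripper_width: -0.0
gripper_force: 0.0
```

```bash
python3 -c "
from h import *
s=env.state();print(s)"
```

```text
{'time_s': 3.9, 'qpos': array([ 1.47364819e+01,  2.68573896e+01,  9.66270958e+01,  5.25667414e-03,
        5.65173813e+01, -8.28632322e+01]), 'qvel': array([ 0.13336625, -0.00333885,  0.05565958,  0.03256661, -0.01833874,
        0.0098424 ]), 'effort': array([ 1.12085789e-03, -4.57902431e+01, -1.98860800e+01, -2.14491104e-02,
        8.19724915e-02,  6.94756432e-05]), 'ee_pos': array([578.5267687 , 164.08706118,  57.32151376]), 'ee_rot': array([ 1.79995882e+02, -2.39698172e-03, -1.72403186e+02]), 'force': array([-0.40081414, -0.76016156,  0.4314089 ]), 'torque': array([ 0.00260228,  0.04790654, -0.0088503 ]), 'gripper_force': 0.0, 'gripper_width': -0.019366599491599093}
```

```bash
python3 -c "
from h import *
np.set_printoptions(precision=1,suppress=True)
grab('wrist','w4')
for p in [(578.5,164,57),(578.5,164,76),(578.5,164,80),(602,167,80),(554.5,161,80),(578,164,52)]:print(p,proj('w4',p))
a=cv2.imread('pics/w3.png')[130:290,210:350];b=cv2.imread('pics/w4.png')[130:290,210:350]
cv2.imwrite('pics/m4.png',cv2.resize(np.hstack([a,b]),None,fx=2.8,fy=2.8,interpolation=cv2.INTER_CUBIC)*1)
m=cv2.imread('pics/m4.png').astype(float);cv2.imwrite('pics/m4.png',np.clip(255*(m/255)**.5,0,255))"
```

```text
(578.5, 164, 57) [280.1 237.6]
(578.5, 164, 76) [280.2 248.7]
(578.5, 164, 80) [280.2 251.3]
(602, 167, 80) [280.  285.9]
(554.5, 161, 80) [280.6 213.5]
(578, 164, 52) [280.1 234.4][ WARN:0@0.492] global loadsave.cpp:1063 imwrite_ Unsupported depth image for selected encoder is fallbacked to CV_8U.
```

View pics/m4.png

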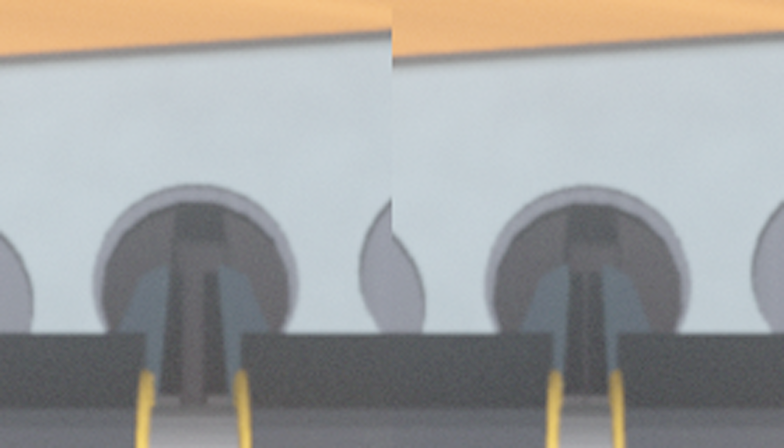

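The left half (pads 4 mm apart) and right half (shut) show the bar's end face at about (200,205–240) and the pads apparently passing over the bar. The real tips may be higher than the text says. I'll check where the tip should show in the scene camera at the start pose.

```bash
python3 -c "
from h import *
np.set_printoptions(precision=1,suppress=True)
c=np.array([257,514,189.8]);y=np.array([np.sin(np.radians(153.4)),-np.cos(np.radians(153.4)),0])
for z in (0,20,40):
  print(z,[proj('s0',c+k*y+[0,0,z]) for k in(-52,0,52)])
p=np.array([578.5,164,57.3])
x=np.array([np.cos(np.radians(187.6)),np.sin(np.radians(187.6)),0])
for z in (0,23):print([proj('s3',p+k*x+[0,0,z]) for k in(-16,0,16)])
print('bar top',[proj('s3',q) for q in[(602,167,80),(554.5,161,80),(578.5,164,52)]])
a=cv2.resize(cv2.imread('pics/s0.png')[40:120,285:360],None,fx=6,fy=6,interpolation=cv2.INTER_CUBIC)[:480,:400]
b=cv2.resize(cv2.imread('pics/s3.png')[160:240,290:355],None,fx=6,fy=6,interpolation=cv2.INTER_CUBIC)
cv2.imwrite('pics/m5.png',np.clip(255*(np.hstack([a,b])/255.)**.6,0,255).astype(np.uint8))"
```

```text
0 [array([305.8, 110.1]), array([317.9, 108.5]), array([329.6, 107.1])]
20 [array([306.1, 105.1]), array([318.2, 103.7]), array([330.1, 102.2])]
40 [array([306.4, 100.2]), array([318.6,  98.7]), array([330.5,  97.3])]
[array([329. , 204.3]), array([324.7, 202.7]), array([320.5, 201. ])]
[array([329.6, 198.3]), array([325.3, 196.7]), array([321. , 195.1])]
bar top [array([331.7, 199.2]), array([318.9, 194.3]), array([324.6, 204. ])]
```

View pics/m5.png

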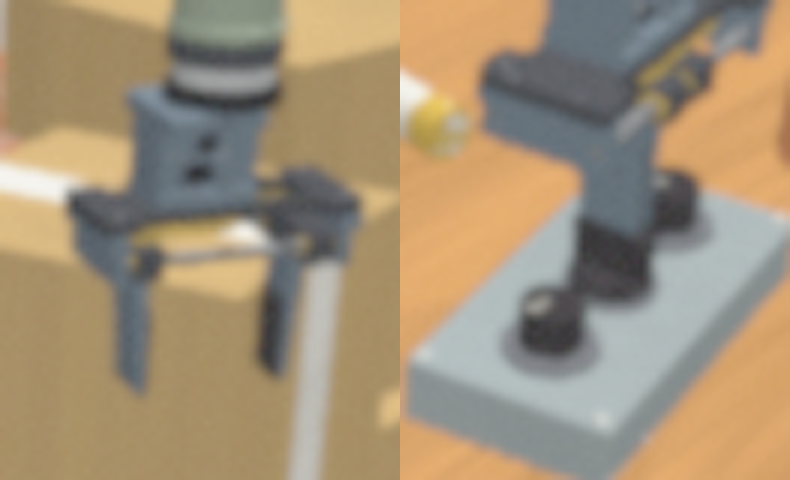

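The finger tips at the start pose show at about (307.5,105.3) and (330.8,102.5), some 20 mm higher than the reported TCP would put them. On the right, the shut fingers stand on top of the bar. So the true tips lie about 20–22 mm short of the reported TCP. I'll open, go down a further 19 mm and grip again.

Emit:
send_rows(motion=[{"tx": 0, "ty": 0, "tz": 0, "rx": 0, "ry": 0, "rz": 0, "gripper": 0.1}, {"tx": 0, "ty": 0, "tz": 0, "rx": 0, "ry": 0, "rz": 0, "gripper": 0.1}, {"tx": 0, "ty": 0, "tz": 0, "rx": 0, "ry": 0, "rz": 0, "gripper": 0.1}, {"tx": 0, "ty": 0, "tz": 0, "rx": 0, "ry": 0, "rz": 0, "gripper": 0.1}, {"tx": 0, "ty": 0, "tz": 0, "rx": 0, "ry": 0, "rz": 0, "gripper": 0.1}, {"tx": 0, "ty": 0, "tz": 0.013, "rx": 0, "ry": 0, "rz": 0, "gripper": 0.1}, {"tx": 0, "ty": 0, "tz": 0.013, "rx": 0, "ry": 0, "rz": 0, "gripper": 0.1}, {"tx": 0, "ty": 0, "tz": 0.012, "rx": 0, "ry": 0, "rz": 0, "gripper": 0.1}], grip_force=15)

```text
time_s: 4.95
ee_pos: [578.3, 164.0, 37.6]
ee_rot: [-180.0, -0.0, -172.4]
force: [0.2, -0.6, -0.8]
gripper_width: 41.1
gripper_force: 0.0
```

Emit:
send_rows(motion=[{"tx": 0, "ty": 0, "tz": 0, "rx": 0, "ry": 0, "rz": 0, "gripper": 1}, {"tx": 0, "ty": 0, "tz": 0, "rx": 0, "ry": 0, "rz": 0, "gripper": 1}, {"tx": 0, "ty": 0, "tz": 0, "rx": 0, "ry": 0, "rz": 0, "gripper": 1}, {"tx": 0, "ty": 0, "tz": 0, "rx": 0, "ry": 0, "rz": 0, "gripper": 1}, {"tx": 0, "ty": 0, "tz": 0, "rx": 0, "ry": 0, "rz": 0, "gripper": 1}], grip_force=15)

```text
time_s: 5.58
ee_pos: [578.5, 164.6, 38.6]
ee_rot: [179.9, 0.0, -172.4]
force: [-1.1, 3.4, 1.5]
gripper_width: 11.9
gripper_force: 15.0
```

```bash
python3 -c "
from h import *
s=env.state();print(s['gripper_width'],s['gripper_force'],s['force'],s['torque'],env.grasp_offset)"
```

```text
11.87602919714289 14.998735338449478 [-1.13405983  3.44565851  1.54489269] [ 0.49264574  0.27090103 -0.0767865 ] 18.8
```

The bar is held at 11.9 mm. Turning it clockwise to the stop.

Emit:
send_rows(motion=[{"tx": 0, "ty": 0, "tz": 0, "rx": 0, "ry": 0, "rz": 0.3, "gripper": 1}, {"tx": 0, "ty": 0, "tz": 0, "rx": 0, "ry": 0, "rz": 0.3, "gripper": 1}, {"tx": 0, "ty": 0, "tz": 0, "rx": 0, "ry": 0, "rz": 0.3, "gripper": 1}, {"tx": 0, "ty": 0, "tz": 0, "rx": 0, "ry": 0, "rz": 0.3, "gripper": 1}, {"tx": 0, "ty": 0, "tz": 0, "rx": 0, "ry": 0, "rz": 0.3, "gripper": 1}, {"tx": 0, "ty": 0, "tz": 0, "rx": 0, "ry": 0, "rz": 0.3, "gripper": 1}, {"tx": 0, "ty": 0, "tz": 0, "rx": 0, "ry": 0, "rz": 0.3, "gripper": 1}, {"tx": 0, "ty": 0, "tz": 0, "rx": 0, "ry": 0, "rz": 0.3, "gripper": 1}, {"tx": 0, "ty": 0, "tz": 0, "rx": 0, "ry": 0, "rz": 0.3, "gripper": 1}, {"tx": 0, "ty": 0, "tz": 0, "rx": 0, "ry": 0, "rz": 0, "gripper": 1}, {"tx": 0, "ty": 0, "tz": 0, "rx": 0, "ry": 0, "rz": 0, "gripper": 1}])

```text
time_s: 6.95
ee_pos: [579.8, 166.6, 38.6]
ee_rot: [179.8, -0.2, 106.5]
force: [1.5, 7.3, -2.2]
gripper_width: 12.0
gripper_force: 15.0
```

```bash
python3 -c "
from h import *
s=env.state();print(s['gripper_width'],s['gripper_force'],s['force'],s['torque'],s['qpos'],s['ee_rot'])"
```

```text
11.955721335572301 14.999713897705078 [ 1.46138273  7.2774612  -2.1634247 ] [ 1.37131139 -0.13509197 -0.06916822] [14.82128352 28.02796627 97.74429085  0.23979695 54.00280263 -1.85769164] [179.76910885  -0.18717189 106.53879336]
```

Emit:
send_rows(motion=[{"tx": 0, "ty": 0, "tz": 0, "rx": 0, "ry": 0, "rz": 0.1, "gripper": 1}, {"tx": 0, "ty": 0, "tz": 0, "rx": 0, "ry": 0, "rz": 0.1, "gripper": 1}, {"tx": 0, "ty": 0, "tz": 0, "rx": 0, "ry": 0, "rz": 0, "gripper": 1}])

```text
time_s: 7.32
ee_pos: [580.0, 166.6, 38.6]
ee_rot: [179.8, -0.2, 100.6]
force: [2.0, 7.5, -2.0]
gripper_width: 11.6
gripper_force: 15.0
```

```bash
python3 -c "
from h import *
s=env.state();print(s['gripper_width'],s['force'],s['torque'],s['ee_rot'])"
```

```text
11.611940607095654 [ 2.0305795   7.49628512 -2.00655022] [ 1.40874356 -0.15053313  0.40064623] [179.7664725   -0.19444966 100.60770547]
```

Emit:
send_rows(motion=[{"tx": 0, "ty": 0, "tz": 0, "rx": 0, "ry": 0, "rz": 0.08, "gripper": 1}, {"tx": 0, "ty": 0, "tz": 0, "rx": 0, "ry": 0, "rz": 0.0, "gripper": 1}])

```text
time_s: 7.58
ee_pos: [580.0, 166.4, 38.7]
ee_rot: [179.8, -0.2, 98.3]
force: [1.3, 8.5, -1.4]
gripper_width: 13.1
gripper_force: 15.2
```

```bash
python3 -c "
from h import *
s=env.state();print(s['gripper_width'],s['force'],s['torque'],s['ee_rot'])"
```

```text
13.079102275406472 [ 1.26183093  8.49864077 -1.4199124 ] [ 1.28212266 -0.19235118  0.53249629] [ 1.79770263e+02 -1.70999543e-01  9.82516524e+01]
```

The torque about z rose to 0.5 N m at yaw 98–100°, with 101° expected for off, so the stop is reached. I'll release, rise straight up, and go to look at the fuse.

Emit:
send_rows(motion=[{"tx": 0, "ty": 0, "tz": 0, "rx": 0, "ry": 0, "rz": 0, "gripper": 0.1}, {"tx": 0, "ty": 0, "tz": 0, "rx": 0, "ry": 0, "rz": 0, "gripper": 0.1}, {"tx": 0, "ty": 0, "tz": 0, "rx": 0, "ry": 0, "rz": 0, "gripper": 0.1}, {"tx": 0, "ty": 0, "tz": 0, "rx": 0, "ry": 0, "rz": 0, "gripper": 0.1}, {"tx": 0, "ty": 0, "tz": 0, "rx": 0, "ry": 0, "rz": 0, "gripper": 0.1}, {"tx": 0, "ty": 0, "tz": -0.06, "rx": 0, "ry": 0, "rz": 0, "gripper": 0.1}, {"tx": 0, "ty": 0, "tz": -0.1, "rx": 0, "ry": 0, "rz": 0, "gripper": 0.1}, {"tx": 0, "ty": 0, "tz": -0.1, "rx": 0, "ry": 0, "rz": 0, "gripper": 0.1}, {"tx": 0, "ty": 0, "tz": -0.06, "rx": 0, "ry": 0, "rz": 0, "gripper": 0.1}])

```text
time_s: 8.7
ee_pos: [579.4, 164.2, 201.4]
ee_rot: [179.8, -0.0, 98.2]
force: [0.3, 0.7, -0.8]
gripper_width: 41.4
gripper_force: 0.0
```

```bash
python3 -c "
from h import *
plan([534,-216,200],72.4)"
```

```text
shift 7 rows [-0.1057 -0.0283  0.0002] total mm [-369.9  -99.1    0.8]
then turn 3 rows [ 0.0024 -0.0008  0.2866]
```

Emit:
send_rows(motion=[{"tx": -0.1057, "ty": -0.0283, "tz": 0, "rx": 0, "ry": 0, "rz": 0, "gripper": -0.3}, {"tx": -0.1057, "ty": -0.0283, "tz": 0, "rx": 0, "ry": 0, "rz": 0, "gripper": -0.3}, {"tx": -0.1057, "ty": -0.0283, "tz": 0, "rx": 0, "ry": 0, "rz": 0, "gripper": -0.3}, {"tx": -0.1057, "ty": -0.0283, "tz": 0, "rx": 0, "ry": 0, "rz": 0, "gripper": -0.3}, {"tx": -0.1057, "ty": -0.0283, "tz": 0, "rx": 0, "ry": 0, "rz": 0, "gripper": -0.3}, {"tx": -0.1057, "ty": -0.0283, "tz": 0, "rx": 0, "ry": 0, "rz": 0, "gripper": -0.3}, {"tx": -0.1057, "ty": -0.0283, "tz": 0, "rx": 0, "ry": 0, "rz": 0, "gripper": -0.3}, {"tx": 0, "ty": 0, "tz": 0, "rx": 0.002, "ry": 0, "rz": 0.287, "gripper": -0.3}, {"tx": 0, "ty": 0, "tz": 0, "rx": 0.002, "ry": 0, "rz": 0.287, "gripper": -0.3}, {"tx": 0, "ty": 0, "tz": 0, "rx": 0.002, "ry": 0, "rz": 0.287, "gripper": -0.3}, {"tx": 0, "ty": 0, "tz": 0, "rx": 0, "ry": 0, "rz": 0, "gripper": -0.3}])

```text
time_s: 10.07
ee_pos: [533.1, -216.3, 198.3]
ee_rot: [-179.8, 0.0, 72.5]
force: [0.1, 0.9, 0.5]
gripper_width: 59.4
gripper_force: 0.0
```

```bash
python3 -c "
from h import *
np.set_printoptions(precision=1,suppress=True)
s=env.state();print(s['time_s'],s['ee_pos'],s['ee_rot'],s['gripper_width'])
grab('wrist','w6');grab('top','t6');print(proj('w6',[547,-174,40]),proj('w6',[565,-117,40]),proj('w6',[528,-234,40]))
a=cv2.resize(cv2.imread('pics/w6.png')[0:270,130:430],None,fx=1.9,fy=1.9,interpolation=cv2.INTER_CUBIC)
b=cv2.resize(cv2.imread('pics/t6.png')[160:235,155:265],None,fx=2,fy=2,interpolation=cv2.INTER_CUBIC)
b=cv2.copyMakeBorder(b,0,a.shape[0]-b.shape[0],0,0,0);o=np.hstack([a,b]);print(a.shape,o.shape);cv2.imwrite('pics/m6.png',o)"
```

```text
10.075 [ 533.1 -216.3  198.3] [-179.8    0.    72.5] 59.3996188772529
[279.7 149.3] [279.7  93.8] [279.7 202.5]
(513, 570, 3) (513, 790, 3)
```

View pics/m6.png

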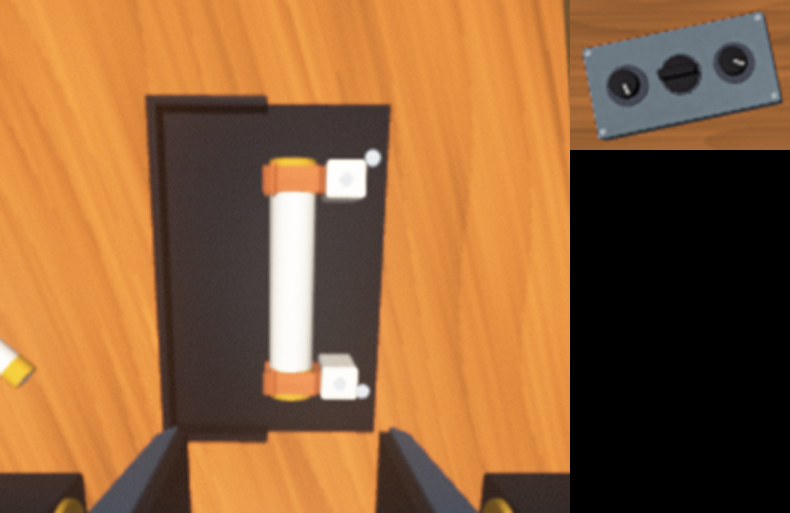

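The isolator bar at mosaic (680,73) now lies along the row, and both dial marks point as before. The fuse runs vertically in the wrist picture: white part from (293,193) to (291,370), cap ends at (293,158) and (291,399).

```bash
python3 -c "
from h import *
np.set_printoptions(precision=1,suppress=True)
t=lambda u,v:(155+u/3.3,160+v/3.3); w=lambda u,v:(130+u/1.9,v/1.9)
print('white ends tri',tri(('w6',*w(293,193)),('t0',*t(557,138))),tri(('w6',*w(291,370)),('t0',*t(685,175))))
a=atz('w6',*w(293,158),40);b=atz('w6',*w(291,399),40);d=a-b;c=(a+b)/2
print('fuse',a,b,c,np.linalg.norm(d),'yaw',np.degrees(np.arctan2(-d[0],d[1])))
a=atz('w6',*w(293,193),46);b=atz('w6',*w(291,370),46);c2=(a+b)/2;print('white mid',c2,np.linalg.norm(a-b))
p=[atz('w6',*w(346,180),50),atz('w6',*w(340,384),50)];print('posts',p,np.linalg.norm(p[0]-p[1]),(p[0]+p[1])/2)
d=p[0]-p[1];print('post yaw',np.degrees(np.arctan2(-d[0],d[1])))
pt=[atz('t0',*t(559,94),50),atz('t0',*t(706,138),50)];d=pt[0]-pt[1];print('top posts mid',(pt[0]+pt[1])/2,'yaw',np.degrees(np.arctan2(-d[0],d[1])))
"
```

```text
white ends tri (array([ 566.3, -126.3,   24.1]), [np.float64(1.7490845032128066), np.float64(1.7490845032126423)]) (array([ 534. , -226.5,   33.3]), [np.float64(1.2245558617157737), np.float64(1.2245558617157886)])
fuse [ 572.9 -108.2   40. ] [ 529.2 -244.2   40. ] [ 551.  -176.2   40. ] 142.8351620892822 yaw -17.81485383566203
white mid [ 551.1 -175.6   46. ] 103.26472881228202
posts [array([ 597.2, -129.1,   50. ]), array([ 561.5, -241.3,   50. ])] 117.72059474942525 [ 579.3 -185.2   50. ]
post yaw -17.682438963067536
top posts mid [ 578.1 -183.5   50. ] yaw -17.621062646337442
```

Everything agrees: posts 118 mm apart, fuse about 140 mm long, block yaw −17.7°, seat at about (550.5, −175.7). Moving over it and down between the posts.

```bash
python3 -c "
from h import *
plan([550.5,-175.7,-4],72.3,1)"
```

```text
shift 1 rows [0.0879 0.0099 0.4045] total mm [ 44.    5.  202.3]
then turn 1 rows [-0.0059  0.0012  0.0067]
```

Emit:
send_rows(motion=[{"tx": 0.088, "ty": 0.01, "tz": 0, "rx": -0.006, "ry": 0.001, "rz": 0.007, "gripper": -0.3}, {"tx": 0, "ty": 0, "tz": 0.1, "rx": 0, "ry": 0, "rz": 0, "gripper": -0.3}, {"tx": 0, "ty": 0, "tz": 0.1, "rx": 0, "ry": 0, "rz": 0, "gripper": -0.3}, {"tx": 0, "ty": 0, "tz": 0.08, "rx": 0, "ry": 0, "rz": 0, "gripper": -0.3}, {"tx": 0, "ty": 0, "tz": 0.06, "rx": 0, "ry": 0, "rz": 0, "gripper": -0.3}, {"tx": 0, "ty": 0, "tz": 0.04, "rx": 0, "ry": 0, "rz": 0, "gripper": -0.3}, {"tx": 0, "ty": 0, "tz": 0.024, "rx": 0, "ry": 0, "rz": 0, "gripper": -0.3}, {"tx": 0, "ty": 0, "tz": 0, "rx": 0, "ry": 0, "rz": 0, "gripper": -0.3}], grip_force=5)

```text
time_s: 11.18
ee_pos: [551.0, -175.7, -4.2]
ee_rot: [-179.9, 0.0, 72.2]
force: [0.4, 0.1, 0.3]
gripper_width: 59.2
gripper_force: 0.0
```

Emit:
send_rows(motion=[{"tx": 0, "ty": 0, "tz": 0, "rx": 0, "ry": 0, "rz": 0, "gripper": 1}, {"tx": 0, "ty": 0, "tz": 0, "rx": 0, "ry": 0, "rz": 0, "gripper": 1}, {"tx": 0, "ty": 0, "tz": 0, "rx": 0, "ry": 0, "rz": 0, "gripper": 1}, {"tx": 0, "ty": 0, "tz": 0, "rx": 0, "ry": 0, "rz": 0, "gripper": 1}], grip_force=5)

```text
time_s: 11.68
ee_pos: [550.8, -175.7, -3.5]
ee_rot: [-180.0, 0.0, 72.2]
force: [-3.1, 1.0, 2.4]
gripper_width: 26.9
gripper_force: 5.0
```

The fuse is gripped at 26.9 mm. Firming up the grip, then pulling straight to the block's −x, which is tool −y.

Emit:
send_rows(motion=[{"tx": 0, "ty": 0, "tz": 0, "rx": 0, "ry": 0, "rz": 0, "gripper": 1}, {"tx": 0, "ty": 0, "tz": 0, "rx": 0, "ry": 0, "rz": 0, "gripper": 1}, {"tx": 0, "ty": -0.008, "tz": 0, "rx": 0, "ry": 0, "rz": 0, "gripper": 1}, {"tx": 0, "ty": -0.008, "tz": 0, "rx": 0, "ry": 0, "rz": 0, "gripper": 1}, {"tx": 0, "ty": -0.008, "tz": 0, "rx": 0, "ry": 0, "rz": 0, "gripper": 1}, {"tx": 0, "ty": -0.008, "tz": 0, "rx": 0, "ry": 0, "rz": 0, "gripper": 1}, {"tx": 0, "ty": -0.008, "tz": 0, "rx": 0, "ry": 0, "rz": 0, "gripper": 1}, {"tx": 0, "ty": -0.008, "tz": 0, "rx": 0, "ry": 0, "rz": 0, "gripper": 1}, {"tx": 0, "ty": -0.008, "tz": 0, "rx": 0, "ry": 0, "rz": 0, "gripper": 1}, {"tx": 0, "ty": 0, "tz": 0, "rx": 0, "ry": 0, "rz": 0, "gripper": 1}], grip_force=30)

```text
time_s: 12.92
ee_pos: [523.8, -166.9, -4.0]
ee_rot: [-179.9, 0.0, 72.2]
force: [0.6, 0.3, -1.4]
gripper_width: 26.5
gripper_force: 30.0
```

```bash
python3 -c "
from h import *
s=env.state();print(s['gripper_width'],s['gripper_force'],s['force'],s['torque'])"
```

```text
26.51977052082666 29.999060332775116 [ 0.63037894  0.30118707 -1.4044197 ] [-0.12850163  0.04914747 -0.01055965]
```

The fuse is free: the wrist carries only its weight, −1.4 N. I'll move 10 mm further over the tray, lower a little, open slightly so the front finger stays clear of the wall, then rise.

Emit:
send_rows(motion=[{"tx": 0, "ty": -0.01, "tz": 0, "rx": 0, "ry": 0, "rz": 0, "gripper": 1}, {"tx": 0, "ty": -0.01, "tz": 0, "rx": 0, "ry": 0, "rz": 0, "gripper": 1}, {"tx": 0, "ty": 0, "tz": 0.006, "rx": 0, "ry": 0, "rz": 0, "gripper": 1}, {"tx": 0, "ty": 0, "tz": 0.005, "rx": 0, "ry": 0, "rz": 0, "gripper": 1}, {"tx": 0, "ty": 0, "tz": 0, "rx": 0, "ry": 0, "rz": 0, "gripper": 1}])

```text
time_s: 13.55
ee_pos: [515.2, -164.2, -9.5]
ee_rot: [-180.0, 0.0, 72.2]
force: [-0.5, 0.2, -1.8]
gripper_width: 26.2
gripper_force: 30.0
```

Emit:
send_rows(motion=[{"tx": 0, "ty": 0, "tz": 0, "rx": 0, "ry": 0, "rz": 0, "gripper": 0.22}, {"tx": 0, "ty": 0, "tz": 0, "rx": 0, "ry": 0, "rz": 0, "gripper": 0.22}, {"tx": 0, "ty": 0, "tz": 0, "rx": 0, "ry": 0, "rz": 0, "gripper": 0.22}, {"tx": 0, "ty": 0, "tz": 0, "rx": 0, "ry": 0, "rz": 0, "gripper": 0.22}, {"tx": 0, "ty": 0, "tz": 0, "rx": 0, "ry": 0, "rz": 0, "gripper": 0.22}])

```text
time_s: 14.18
ee_pos: [515.2, -164.2, -9.2]
ee_rot: [180.0, 0.0, 72.2]
force: [0.2, 0.4, 0.2]
gripper_width: 35.6
gripper_force: 0.0
```

Emit:
send_rows(motion=[{"tx": 0, "ty": 0, "tz": -0.02, "rx": 0, "ry": 0, "rz": 0, "gripper": 0.22}, {"tx": 0, "ty": 0, "tz": -0.04, "rx": 0, "ry": 0, "rz": 0, "gripper": 0.22}, {"tx": 0, "ty": 0, "tz": -0.08, "rx": 0, "ry": 0, "rz": 0, "gripper": 0.22}, {"tx": 0, "ty": 0, "tz": -0.1, "rx": 0, "ry": 0, "rz": 0, "gripper": 0.22}, {"tx": 0, "ty": 0, "tz": -0.1, "rx": 0, "ry": 0, "rz": 0, "gripper": 0.22}, {"tx": 0, "ty": 0, "tz": -0.1, "rx": 0, "ry": 0, "rz": 0, "gripper": 0.22}, {"tx": -0.1, "ty": 0, "tz": 0, "rx": 0, "ry": 0, "rz": 0, "gripper": 0.22}, {"tx": -0.1, "ty": 0, "tz": 0, "rx": 0, "ry": 0, "rz": 0, "gripper": 0.22}, {"tx": -0.1, "ty": 0, "tz": 0, "rx": 0, "ry": 0, "rz": 0, "gripper": 0.22}, {"tx": -0.1, "ty": 0, "tz": 0, "rx": 0, "ry": 0, "rz": 0, "gripper": 0.22}, {"tx": 0, "ty": 0, "tz": 0, "rx": 0, "ry": 0, "rz": 0, "gripper": 0.22}])

```text
time_s: 15.55
ee_pos: [452.6, -357.3, 211.2]
ee_rot: [180.0, 0.1, 71.9]
force: [0.4, -0.5, 0.1]
gripper_width: 35.3
gripper_force: 0.0
```

```bash
python3 -c "
from h import *
np.set_printoptions(precision=1,suppress=True)
s=env.state();print(s['time_s'],s['ee_pos'],s['force'])
grab('top','t9');grab('scene','s9')
a=cv2.resize(cv2.imread('pics/t9.png')[100:265,150:480],(800,400),interpolation=cv2.INTER_CUBIC)
b=cv2.resize(cv2.imread('pics/s9.png')[180:290,180:400],(400,200),interpolation=cv2.INTER_CUBIC)
c=cv2.resize(cv2.imread('pics/t9.png')[160:235,155:265],(293,200),interpolation=cv2.INTER_CUBIC)
cv2.imwrite('pics/m9.png',np.vstack([a,cv2.copyMakeBorder(np.hstack([b,c]),0,0,0,107,0)]))"
```

```text
15.55 [ 452.6 -357.3  211.2] [ 0.4 -0.5  0.1]
```

View pics/m9.png

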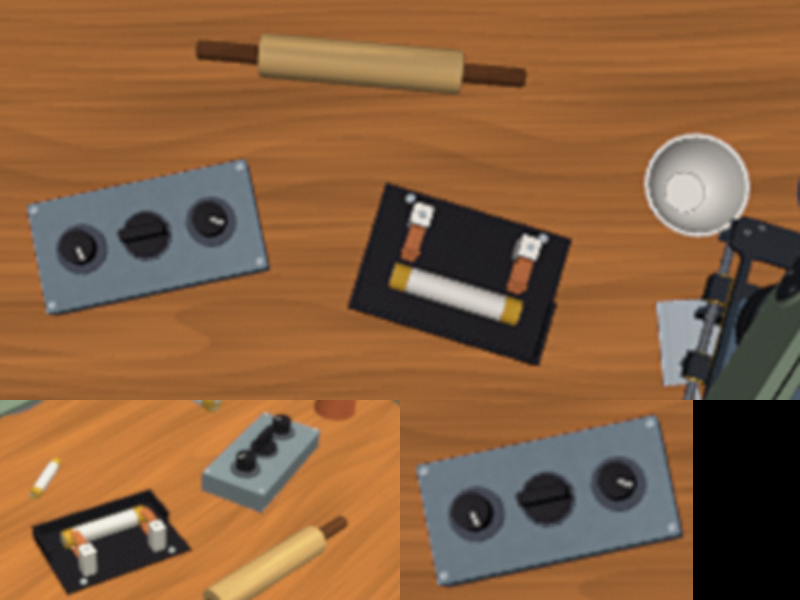

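The fuse lies in the tray, caps at (400,277) and (511,310), with both clips empty. Dials, bowl, roller and the rest are unmoved. I'll check the bar's angle against the panel row numerically.

```bash
python3 -c "
from h import *
np.set_printoptions(precision=1,suppress=True)
for fn in('t0','t9'):
    g=cv2.imread(f'pics/{fn}.png')[:,:,:].sum(2)
    print(fn);print(g[183:211,196:225])
" | cut -c1-220; python3 -c "
from h import *
print([proj('t9',(578.5+r*np.cos(a),164+r*np.sin(a),80)).round(1) for a in np.radians([101.3,98]) for r in(-24,24)])"
```

```text
t0
[[348 348 348 347 343 342 348 348 346 344 348 352 355 354 355 354 352 346
  348 348 346 346 350 346 349 347 354 356 360]
 [347 350 350 353 343 345 349 351 350 353 351 346 345 351 357 359 357 348
  349 349 350 351 348 349 348 348 354 356 359]
 [349 351 350 351 345 347 347 351 355 339 323 288 273 287 341 360 357 355
  351 351 355 352 349 349 346 350 351 355 357]
 [350 350 350 347 351 347 350 357 338 245 190 160 149 171 266 313 324 341
  348 354 357 352 352 349 348 350 351 356 358]
 [349 349 350 351 351 348 354 363 326 192 106  97  87  72 134 196 223 261
  298 337 347 355 355 352 348 350 349 353 357]
 [348 350 350 350 351 352 354 342 288 158 106 104  90  50  47  95 124 160
  199 246 296 340 356 354 354 349 346 351 354]
 [352 348 351 351 356 355 343 290 206 119 108 110 102  67  37  62  97 106
  120 152 224 296 345 360 360 354 350 347 352]
 [350 348 350 355 357 343 284 194 121  96 108 107 101  74  46  64  95 101
  101  99 145 233 295 345 362 353 345 345 348]
 [345 348 349 352 348 291 193 121  98  96 111 111 104  78  47  65  99 106
  102  93 112 165 224 293 350 354 349 347 349]
 [345 34
[... 5076 characters left out ...]
]
 [355 354 354 356 356 360 363 357 339 281 232 228 205 178 175 208 213 229
  230 270 339 364 363 362 362 360 358 361 357]
 [356 356 357 356 359 360 363 360 360 348 340 320 280 251 256 287 293 328
  337 346 362 365 361 360 361 359 362 358 360]
 [359 358 357 355 356 359 360 356 360 360 365 358 346 342 344 351 349 361
  365 365 362 365 363 361 362 360 361 362 359]
 [356 358 357 357 359 360 357 358 355 359 361 362 360 361 362 363 358 359
  361 359 362 363 366 368 362 363 364 365 360]
 [357 357 359 359 362 362 361 358 353 354 357 357 355 357 357 353 355 355
  356 361 360 362 367 365 364 364 362 362 358]]
[array([217.7, 193.1]), array([198.8, 197.1]), array([217.8, 193.7]), array([198.7, 196.6])]
```

The bar's dark edge falls about 2.5 px over 12 columns, about 12°, which matches the 12.0° predicted at the off stop. Handing in.

```bash
python3 -c "
from workcell import env
print(env.job_done())"
```

```text
the job is handed in; nothing more can be done
None
```

I turned the isolator fully clockwise to its off stop, then pulled the fuse straight out of both clips; it lies in the tray. The dials and everything else I could see in the last pictures hadn't moved, and I handed the job in at about 15.7 s.

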